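Reset the pop-up indicators of three filter housings in order

TASK

The black pop-up indicators on top of the three filter housings have tripped: reset them by pressing each one lightly all the way in with the fingertips, the shortest housing first, then the medium one, then the tallest. Do not press a later indicator before the earlier one is in. Nothing is to be picked up: do not lift, tip or push aside the housings, and leave the loose fittings between them where they stand.

Things in the scene. Friction and masses are not known exactly. Their poses are not given: they have to be found in the camera images.
- short_housing: the short one of three loose aluminium filter housings (upright round can 60 mm in diameter on an 84 mm round foot, 0.6 to 1.2 kg, two brass port stubs low on its sides, a 34 mm steel collar on top). Its collar's rim is 50 mm above the table. More than 25 N from the robot would damage it or its indicator. Origin: centre of the underside; z up.
- short_head (a point): centre of the flat top of the short housing's indicator head, a black disc 26 mm in diameter and 6 mm thick on a 12 mm steel stem, over the housing's axis; the point moves with the head. The head is cushioned on its stem: it gives 1 mm for every 3 N (at most 6 mm) and springs back when released. Popped up it stands 72 mm above the table, fully pressed in 62 mm.
- short_pin (a joint): how far the short housing's indicator is pressed down, m: 0 popped up (it starts at 0 to 0.0015), 0.010 fully in, at its stop, with the head's underside 6 mm above the collar. It slides straight down against about 3 N of friction and some damping (20 N s/m), has no spring and stays where it is left.
- medium_housing: the medium one of three loose aluminium filter housings (upright round can 60 mm in diameter on an 84 mm round foot, 0.6 to 1.2 kg, two brass port stubs low on its sides, a 34 mm steel collar on top). Its collar's rim is 80 mm above the table. More than 25 N from the robot would damage it or its indicator. Origin: centre of the underside; z up.
- medium_head (a point): centre of the flat top of the medium housing's indicator head, a black disc 26 mm in diameter and 6 mm thick on a 12 mm steel stem, over the housing's axis; the point moves with the head. The head is cushioned on its stem: it gives 1 mm for every 3 N (at most 6 mm) and springs back when released. Popped up it stands 102 mm above the table, fully pressed in 92 mm.
- medium_pin (a joint): how far the medium housing's indicator is pressed down, m: 0 popped up (it starts at 0 to 0.0015), 0.010 fully in, at its stop, with the head's underside 6 mm above the collar. It slides straight down against about 3 N of friction and some damping (20 N s/m), has no spring and stays where it is left.
- tall_housing: the tall one of three loose aluminium filter housings (upright round can 60 mm in diameter on an 84 mm round foot, 0.6 to 1.2 kg, two brass port stubs low on its sides, a 34 mm steel collar on top). Its collar's rim is 110 mm above the table. More than 25 N from the robot would damage it or its indicator. Origin: centre of the underside; z up.
- tall_head (a point): centre of the flat top of the tall housing's indicator head, a black disc 26 mm in diameter and 6 mm thick on a 12 mm steel stem, over the housing's axis; the point moves with the head. The head is cushioned on its stem: it gives 1 mm for every 3 N (at most 6 mm) and springs back when released. Popped up it stands 132 mm above the table, fully pressed in 122 mm.
- tall_pin (a joint): how far the tall housing's indicator is pressed down, m: 0 popped up (it starts at 0 to 0.0015), 0.010 fully in, at its stop, with the head's underside 6 mm above the collar. It slides straight down against about 3 N of friction and some damping (20 N s/m), has no spring and stays where it is left.
- adapter_g12: bystander standing loose between the housings: steel-coloured pipe adapter, 32x34x52 mm, upright with its thread up. Origin: centre of the underside.
- coupling_nut: bystander standing loose between the housings: ribbed light coupling nut, 36x36x18 mm, flat. Origin: centre of the underside.
- tee_fitting: bystander standing loose between the housings: light tee fitting, 44x64x26 mm, lying. Origin: centre of the underside.
- adapter_brass: bystander standing loose between the housings: brass pipe adapter, 26x27x42 mm, upright with its thread up. Origin: centre of the underside.

How it is judged:
On the way, in this order (a step that is already met when the one before it is completed fails the run):
1. the short housing's indicator is pressed in by at least 7 mm of its 10 mm (value of joint short_pin above 0.007 m), for 0.2 s.
2. the medium housing's indicator is pressed in by at least 7 mm of its 10 mm (value of joint medium_pin above 0.007 m), for 0.2 s.
3. the tall housing's indicator is pressed in by at least 7 mm of its 10 mm (value of joint tall_pin above 0.007 m), for 0.2 s.
At the end, for the whole second after the job is handed in: All three indicators are in by at least 7 mm of their 10 mm, the housings stand upright on the table (within 0.1 rad and 5 mm) at rest within 25 mm of where they were, and the four fittings are within 20 mm of where they were (value of joint each of short_pin, medium_pin, tall_pin above 0.007 m and angle between each of short_housing, medium_housing, tall_housing's own z axis and vertical below 0.1 rad and height (world z) of each of short_housing, medium_housing, tall_housing below 0.005 m and distance of each of short_housing, medium_housing, tall_housing from where it was at the start of the episode below 0.025 m and linear speed of each of short_housing, medium_housing, tall_housing below 0.02 m/s and distance of each of adapter_g12, coupling_nut, tee_fitting, adapter_brass from where it was at the start of the episode below 0.02 m); the robot touches nothing.
It fails at once if an indicator is pressed before the one that precedes it is in ((value of joint short_pin below 0.007 m and value of joint any of medium_pin, tall_pin above 0.003 m) or (value of joint medium_pin below 0.007 m and value of joint tall_pin above 0.003 m)).
It fails at once if the robot presses or bumps a housing with more than 25 N (contact force between any of the fingers, the arm and short_housing above 25 N or contact force between any of the fingers, the arm and medium_housing above 25 N or contact force between any of the fingers, the arm and tall_housing above 25 N).
It fails at once if a housing is lifted (over 8 mm), tipped (over 0.2 rad) or shifted (over 25 mm) (height (world z) of any of short_housing, medium_housing, tall_housing above 0.008 m or angle between any of short_housing, medium_housing, tall_housing's own z axis and vertical above 0.2 rad or distance of any of short_housing, medium_housing, tall_housing from where it was at the start of the episode above 0.025 m).
It fails at once if a fitting standing among the housings is shifted by more than 20 mm (distance of any of adapter_g12, coupling_nut, tee_fitting, adapter_brass from where it was at the start of the episode above 0.02 m).
It also fails if it takes over 48 s, if anything falls off the work surface, if the arm or the gripper's body presses on something with over 40 N, if the wrist force passes 120 N, or if a joint passes its speed limit or range.

ROBOT

A 7-joint arm with a two-finger parallel gripper is mounted at the origin on a cart in front of the work surface, level with it; the furniture and walls round the work are solid. World frame = base frame: x ahead of the robot, y to its left, z up, the work surface at z = 0. Lengths are in m, angles in rad, forces in N, time in s.
With the tool pointing down it reaches from about 0.425 to 0.95 m from the base axis. Payload 4.7 kg.
Tool frame: the origin (TCP) lies at the very end of the fingers, on their centre line; the grasp point (between the pads) lies 19 mm behind it; z points along the fingers, y is the line along which they close (so a half turn about z gives the same grasp; the last joint's range is limited). The gripper opens to 85 mm and grips with 20 to 120 N. Pads are 22 mm wide; open, the fingers measure 114 mm over their backs; the gripper's body (76 mm by 85 mm) begins 54 mm behind the grasp point. The pads swing forward as they close: fully open they stand 13 mm farther back than shut.
Start: joints at [1.164, 0.469, -0.049, 1.532, 0.024, 1.141, -0.082], TCP at [0.249, -0.627, 0.231] pointing down, gripper open.
Joint ranges: [-2.59, 2.59], [-0.33, 1.99], [-1.39, 1.29], [0.1, 2.45], [-1.04, 4.18], [0.21, 1.99], [-2.66, 2.66]. Speed limits (rad/s): [2.57, 2.57, 3.14, 3.14, 3.14, 3.14, 3.14].

INTERFACE

Orientations are given as a unit quaternion [x, y, z, w].
In Python, from rig import robot gives the robot as it stands. The module is installed in compiled form; this text tells all that it offers.
- The arm moves only by the tool move_arm, never from a script. Its argument "deltas" is a list of rows, each an object with "hand": the closure, from 0 (fully open) to 1 (shut); "slide": the shift along the world's x, y, z in mm, a list of three; "twist": the turn about the world's z in rad. A call has exactly 5 rows; each row shifts and turns the commanded pose from where the row before left it; what a row does not reach is not made up. A row lasts 1/10 s, in which the tool goes at most 50 mm and 8.59 degrees, less where a joint would pass 70% of its speed; a pose out of reach is approached as far as the arm can. A call with a gripper value outside its range is refused whole. The fingers move at their own pace and stop on an object; the grip force is fixed at half the most. Time passes only in rows, so rows that do not move let the fingers close, or fill a call up. It gives the time, the measured TCP pose, the force, the opening and the grip force at its end, in the units of the state.
- robot.sense(): the state, without advancing time (a new reading comes with each control period).
- robot.get_image(name): name is "side" or "top"; returns a dict with "image" (480x640x3 uint8, red, green, blue), "K" (3x3 intrinsics, pixels), "distortion" ([k1, k2, p1, p2, k3] as OpenCV has them; the pictures are not rectified), "R" (3x3) and "t" (3): a world point X has camera coordinates R X + t. Camera axes: x right, y down, z forward; pixel columns grow to the right and rows downward; lengths in m; the calibration is good to about 2 mm. A picture is of the moment at which its call begins. There is no depth.
- robot.hand_in(): hands the job in; it is judged then, once.
The state is a dict: "clock": time; "qpos": joint angles; "qd": joint speeds; "joint_torque": joint torques, N m; "tool_pos": TCP position; "tool_rot": TCP orientation; "ft_force": force on the tool from outside, world axes, zero at the start; "wrist_torque": the same for the moment, N m; "width": finger opening in m; "finger_force": force on a finger pad.
Only numpy, scipy, OpenCV 4.12 (cv2) and the standard library are available. Lean on these libraries where they do the work, as an engineer would, in place of code of your own. Each camera call takes 0.05 s, during which the arm holds its last target. There are 200 camera calls.

## Working session

There is one attempt and no reset: what is moved stays moved. The work goes in short steps, Python scripts to look and compute and a tool call to move; the robot and the scene stay as the last step left them, time stands still between calls to the robot, and variables do not carry over. Pictures are saved under pics/ and viewed, at most 10 in all, crops included, and the job is handed in when it is done.

Besides the shell and the picture viewer there is one more tool, called after "Request:" by a JSON object that holds its "api" and its "payload". move_arm: Moves the arm, as the interface text tells. Its arguments: {"type":"object","properties":{"deltas":{"type":"array","items":{"type":"object","properties":{"hand":{"type":"number"},"slide":{"type":"array","items":{"type":"number"}},"twist":{"type":"number"}}}}},"required":["deltas"]}

```bash
mkdir -p pics; python3 - <<'E'
from rig import robot
import cv2,pickle
d={}
for n in("side","top"):
    g=robot.get_image(n);d[n]=g;cv2.imwrite(f"pics/{n}0.png",g["image"][:,:,::-1])
    print(n,g["K"],g["distortion"],(-g["R"].T@g["t"]))
pickle.dump(d,open("im0.pkl","wb"))
s=robot.sense();print({k:s[k] for k in("clock","tool_pos","tool_rot","ft_force","width")})
E
```

```text
side [[602.27622327   0.         322.35943098]
 [  0.         602.27622327 239.81458378]
 [  0.           0.           1.        ]] [-0.14374627  0.          0.          0.          0.        ] [0.34133925 0.85183532 0.64351735]
top [[548.94008333   0.         330.29072985]
 [  0.         548.94008333 247.11613932]
 [  0.           0.           1.        ]] [0.0100384 0.        0.        0.        0.       ] [0.40304334 0.01079015 1.11569995]
{'clock': 0.1, 'tool_pos': array([ 0.24881295, -0.62690898,  0.23036192]), 'tool_rot': array([ 9.82209611e-01,  1.87785852e-01, -1.79940149e-04, -8.49892006e-04]), 'ft_force': array([ 0.92377557,  0.47241922, -0.22020721]), 'width': 0.08557346912405296}
```

View pics/top0.png

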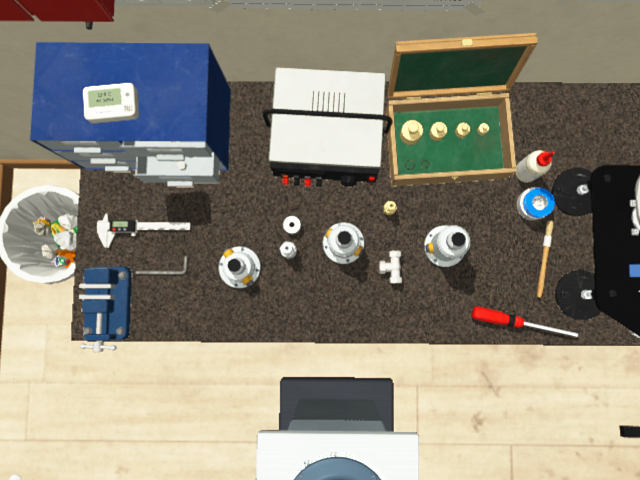

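View pics/side0.png

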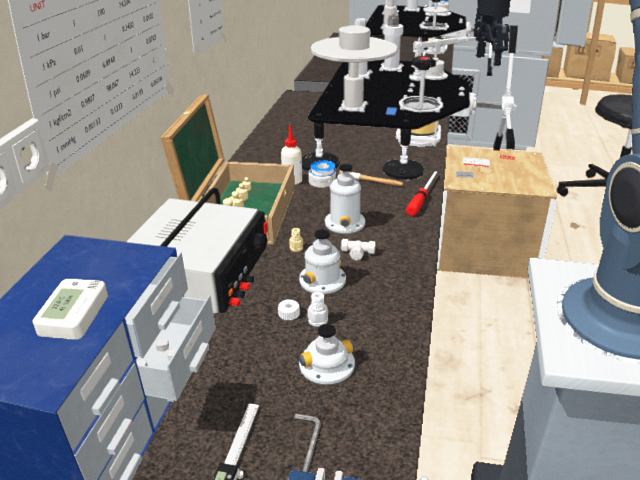

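The top view shows the housings at about (239,267) short, (344,242) medium and (447,245) tall, with their black heads near (235,265), (344,238) and (457,235). In the side view the heads are near (326,331), (321,238) and (345,175). Next I'll segment the heads and cast rays.

```bash
cat > h.py <<'E'
import cv2,numpy as np
def ray(g,uv):
    p=cv2.undistortPoints(np.array([[uv]],float),g["K"],np.array(g["distortion"]))[0,0]
    d=g["R"].T@np.array([*p,1]);return -g["R"].T@g["t"],d
def plane(g,uv,z):
    c,d=ray(g,uv);return c+d*(z-c[2])/d[2]
def proj(g,X):
    r,_=cv2.Rodrigues(g["R"]);return cv2.projectPoints(np.array([X],float),r,g["t"],g["K"],np.array(g["distortion"]))[0].ravel()
def blob(g,uv,w=12,thr=50):
    u,v=map(int,uv);a=g["image"][v-w:v+w+1,u-w:u+w+1].max(2)
    n,l,s,c=cv2.connectedComponentsWithStats((a<thr).astype(np.uint8))
    k=min(range(1,n),key=lambda i:np.hypot(*(c[i]-w))-s[i,4]**.5)
    return c[k]+[u-w,v-w],s[k],a
E
python3 - <<'E'
from h import *
import pickle
d=pickle.load(open("im0.pkl","rb"))
T,S=d["top"],d["side"]
for n,t,s,z in(("short",(235,265),(326,331),.072),("med",(344,238),(321,238),.102),("tall",(457,235),(345,175),.132)):
    a,sa,_=blob(T,t);b,sb,_=blob(S,s)
    # head centre in two views: nearest point of rays
    c1,d1=ray(T,a);c2,d2=ray(S,b);k=np.linalg.lstsq(np.c_[d1,-d2],c2-c1,rcond=None)[0]
    p,q=c1+k[0]*d1,c2+k[1]*d2
    print(n,a,sa,b,sb,"tri",((p+q)/2).round(4),"gap",(p-q).round(4),"plane",plane(T,a,z-.002).round(4),plane(S,b,z-.003).round(4))
o=[]
for n,c in(("top",[(235,265),(344,238),(455,238)]),("side",[(326,335),(321,242),(345,180)])):
    im=d[n]["image"][:,:,::-1]
    o.append(np.hstack([cv2.resize(im[v-25:v+25,u-25:u+25],(260,260),interpolation=0) for u,v in c]))
cv2.imwrite("pics/crop.png",np.vstack(o))
E
```

```text
short [233.81818182 264.98989899] [ 6  7 11 11 99] [326.85353535 329.33838384] [  4   0  19  18 198] tri [0.4761 0.2018 0.0697] gap [-0.0007 -0.0001 -0.0001] plane [0.4757 0.2017 0.07  ] [0.4766 0.201  0.069 ]
med [343.94444444 237.40740741] [  7   6  11  12 108] [321.67256637 233.90265487] [  6   3  15  10 113] tri [ 0.5275 -0.0077  0.0985] gap [-0.0006 -0.0001 -0.0001] plane [ 0.527  -0.0077  0.1   ] [ 0.5276 -0.0068  0.099 ]
tall [458.08474576 238.79661017] [  7  10  13  13 118] [345.67164179 167.29850746] [ 7  1 12  7 67] tri [ 0.5225 -0.2134  0.1288] gap [0.0005 0.0001 0.0001] plane [ 0.5226 -0.2131  0.13  ] [ 0.5221 -0.2129  0.129 ]
```

View pics/crop.png

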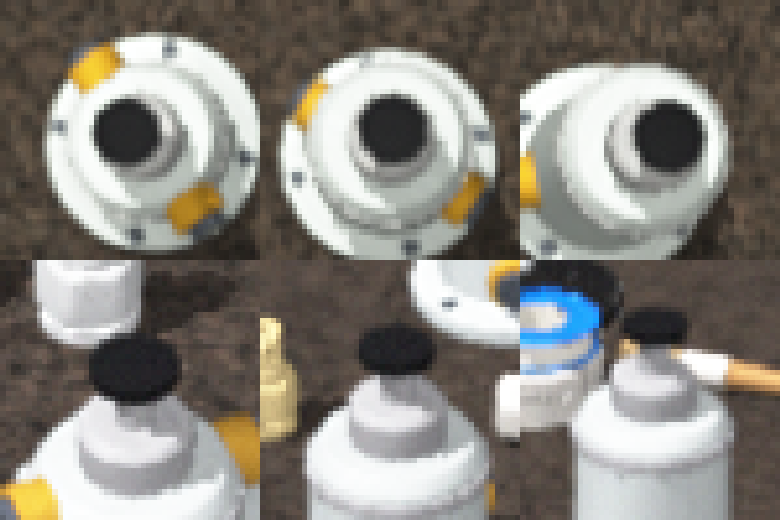

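The two views agree to under 1 mm, and the triangulated heights match the 72/102/132 mm heads. Head centres:

| Housing | x (m) | y (m) |
|---|---|---|
| short | 0.476 | 0.2015 |
| medium | 0.5273 | -0.0075 |
| tall | 0.5225 | -0.213 |

I'll move with the fingers shut, staying high.

Request:
{"api": "move_arm", "payload": {"deltas": [{"hand":1,"slide":[27,41,0],"twist":0},{"hand":1,"slide":[27,41,0],"twist":0},{"hand":1,"slide":[27,41,0],"twist":0},{"hand":1,"slide":[27,41,0],"twist":0},{"hand":1,"slide":[27,41,0],"twist":0}]}}

```text
clock: 0.6
tool_pos: [0.3846, -0.4204, 0.2311]
tool_rot: [0.982, 0.188, -0.0, -0.0]
ft_force: [0.4, -0.3, 0.0]
width: 0.0128
finger_force: 0.0
```

Request:
{"api": "move_arm", "payload": {"deltas": [{"hand":1,"slide":[27,41,0],"twist":0},{"hand":1,"slide":[27,41,0],"twist":0},{"hand":1,"slide":[27,41,0],"twist":0},{"hand":1,"slide":[27,41,0],"twist":0},{"hand":1,"slide":[27,41,0],"twist":0}]}}

```text
clock: 1.1
tool_pos: [0.5195, -0.2156, 0.2311]
tool_rot: [0.982, 0.188, -0.0, 0.0]
ft_force: [1.6, -1.1, -0.2]
width: 0.0002
finger_force: 0.0
```

Request:
{"api": "move_arm", "payload": {"deltas": [{"hand":1,"slide":[-5,45,0],"twist":0},{"hand":1,"slide":[-5,45,0],"twist":0},{"hand":1,"slide":[-5,45,0],"twist":0},{"hand":1,"slide":[-5,45,0],"twist":0},{"hand":1,"slide":[-5,45,0],"twist":0}]}}

```text
clock: 1.6
tool_pos: [0.4933, 0.0093, 0.2311]
tool_rot: [0.982, 0.188, -0.0, 0.0]
ft_force: [1.1, -0.7, -0.4]
width: -0.0002
finger_force: 0.0
```

Request:
{"api": "move_arm", "payload": {"deltas": [{"hand":1,"slide":[-5,45,0],"twist":0},{"hand":1,"slide":[-5,45,0],"twist":0},{"hand":1,"slide":[-5,45,0],"twist":0},{"hand":1,"slide":[-5,45,0],"twist":0},{"hand":1,"slide":[0,0,0],"twist":0}]}}

```text
clock: 2.1
tool_pos: [0.4719, 0.1949, 0.2316]
tool_rot: [0.981, 0.193, 0.0, -0.002]
ft_force: [-0.2, -0.8, 0.5]
width: -0.0001
finger_force: 0.0
```

Request:
{"api": "move_arm", "payload": {"deltas": [{"hand":1,"slide":[0,3,-30],"twist":0},{"hand":1,"slide":[0,3,-30],"twist":0},{"hand":1,"slide":[0,3,-30],"twist":0},{"hand":1,"slide":[0,3,-30],"twist":0},{"hand":1,"slide":[0,0,0],"twist":0}]}}

```text
clock: 2.6
tool_pos: [0.4712, 0.1979, 0.1077]
tool_rot: [0.982, 0.188, -0.004, 0.001]
ft_force: [-0.7, -0.4, 0.6]
width: 0.0002
finger_force: 0.0
```

Request:
{"api": "move_arm", "payload": {"deltas": [{"hand":1,"slide":[0,0,0],"twist":0},{"hand":1,"slide":[0,0,0],"twist":0},{"hand":1,"slide":[0,0,0],"twist":0},{"hand":1,"slide":[0,0,0],"twist":0},{"hand":1,"slide":[0,0,0],"twist":0}]}}

```text
clock: 3.1
tool_pos: [0.4744, 0.1996, 0.1121]
tool_rot: [0.982, 0.188, 0.001, -0.0]
ft_force: [-0.6, -0.4, 0.1]
width: 0.0003
finger_force: 0.0
```

```bash
python3 - <<'E'
from h import *
from rig import robot
s=robot.sense();print(s["tool_pos"],s["ft_force"])
g=robot.get_image("side");t=robot.get_image("top")
print(proj(g,s["tool_pos"]),proj(t,s["tool_pos"]))
a=g["image"][230:390,245:405,::-1];b=t["image"][190:350,160:320,::-1]
cv2.imwrite("pics/c1.png",cv2.resize(np.hstack([a,b]),(800,400)))
E
```

```text
[0.47444367 0.19964906 0.11210513] [-0.6177337  -0.39643709  0.05234822]
[328.36808776 305.63182142] [230.77657633 264.0430776 ]
```

View pics/c1.png

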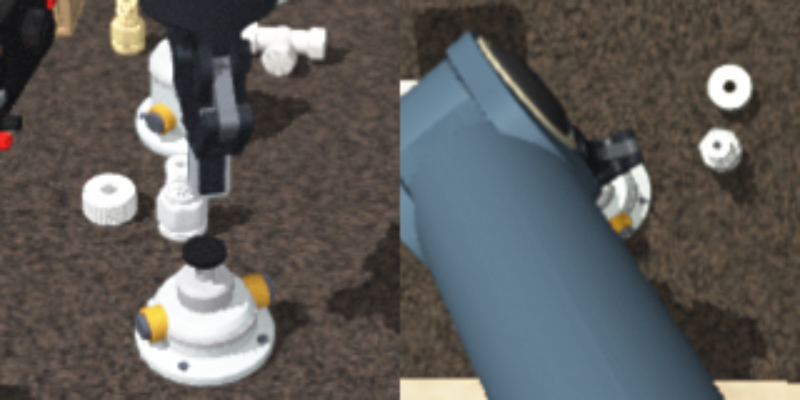

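The fingertips are centred just above the short head, with the side tip at about (328,307) against a predicted (328,306). The fittings are clear. Now descending, then pressing slowly.

Request:
{"api": "move_arm", "payload": {"deltas": [{"hand":1,"slide":[1,1,-10],"twist":0},{"hand":1,"slide":[0.5,1,-10],"twist":0},{"hand":1,"slide":[0,0,-8],"twist":0},{"hand":1,"slide":[0,0,-5],"twist":0},{"hand":1,"slide":[0,0,0],"twist":0}]}}

```text
clock: 3.7
tool_pos: [0.4748, 0.2013, 0.0771]
tool_rot: [0.982, 0.188, -0.001, 0.0]
ft_force: [-0.4, -0.6, -0.7]
width: -0.0004
finger_force: 0.0
```

Request:
{"api": "move_arm", "payload": {"deltas": [{"hand":1,"slide":[0,0,-2],"twist":0},{"hand":1,"slide":[0,0,-2],"twist":0},{"hand":1,"slide":[0,0,-2],"twist":0},{"hand":1,"slide":[0,0,-2],"twist":0},{"hand":1,"slide":[0,0,0],"twist":0}]}}

```text
clock: 4.2
tool_pos: [0.4757, 0.2016, 0.0704]
tool_rot: [0.982, 0.188, 0.0, 0.0]
ft_force: [0.3, -0.4, 1.3]
width: 0.0001
finger_force: 0.8
```

Request:
{"api": "move_arm", "payload": {"deltas": [{"hand":1,"slide":[0,0,-2],"twist":0},{"hand":1,"slide":[0,0,-2],"twist":0},{"hand":1,"slide":[0,0,-2],"twist":0},{"hand":1,"slide":[0,0,-2],"twist":0},{"hand":1,"slide":[0,0,0],"twist":0}]}}

```text
clock: 4.7
tool_pos: [0.4757, 0.2017, 0.0621]
tool_rot: [0.982, 0.188, 0.0, -0.0]
ft_force: [0.7, -0.4, 2.0]
width: -0.0002
finger_force: 1.1
```

Request:
{"api": "move_arm", "payload": {"deltas": [{"hand":1,"slide":[0,0,-1],"twist":0},{"hand":1,"slide":[0,0,-1],"twist":0},{"hand":1,"slide":[0,0,0],"twist":0},{"hand":1,"slide":[0,0,0],"twist":0},{"hand":1,"slide":[0,0,0],"twist":0}]}}

```text
clock: 5.2
tool_pos: [0.4757, 0.2017, 0.0605]
tool_rot: [0.982, 0.188, 0.0, 0.0]
ft_force: [-0.3, -0.5, 4.9]
width: 0.0
finger_force: 2.3
```

Request:
{"api": "move_arm", "payload": {"deltas": [{"hand":1,"slide":[0,0,-1],"twist":0},{"hand":1,"slide":[0,0,-0.5],"twist":0},{"hand":1,"slide":[0,0,0],"twist":0},{"hand":1,"slide":[0,0,0],"twist":0},{"hand":1,"slide":[0,0,0],"twist":0}]}}

```text
clock: 5.7
tool_pos: [0.4757, 0.2017, 0.0593]
tool_rot: [0.982, 0.188, 0.0, 0.0]
ft_force: [-1.0, 0.4, 8.0]
width: -0.0001
finger_force: 4.0
```

Force rose from 2 to 8 N at 3 N/mm or so with the tip at 59 mm, so the indicator is at its stop. Going up and over to the medium housing.

Request:
{"api": "move_arm", "payload": {"deltas": [{"hand":1,"slide":[0,0,10],"twist":0},{"hand":1,"slide":[0,0,30],"twist":0},{"hand":1,"slide":[0,0,35],"twist":0},{"hand":1,"slide":[0,0,35],"twist":0},{"hand":1,"slide":[0,0,0],"twist":0}]}}

```text
clock: 6.2
tool_pos: [0.4777, 0.2032, 0.1733]
tool_rot: [0.982, 0.188, 0.004, -0.001]
ft_force: [-0.3, 0.2, 0.1]
width: -0.0001
finger_force: 0.0
```

Request:
{"api": "move_arm", "payload": {"deltas": [{"hand":1,"slide":[10,-42,0],"twist":0},{"hand":1,"slide":[10,-42,0],"twist":0},{"hand":1,"slide":[10,-42,0],"twist":0},{"hand":1,"slide":[10,-42,0],"twist":0},{"hand":1,"slide":[11,-41,0],"twist":0}]}}

```text
clock: 6.7
tool_pos: [0.5257, -0.0092, 0.168]
tool_rot: [0.982, 0.188, -0.001, -0.0]
ft_force: [0.8, -0.1, -0.4]
width: -0.0
finger_force: 0.0
```

Request:
{"api": "move_arm", "payload": {"deltas": [{"hand":1,"slide":[0,0,0],"twist":0},{"hand":1,"slide":[0,0,-15],"twist":0},{"hand":1,"slide":[0,0,-15],"twist":0},{"hand":1,"slide":[0,0,-10],"twist":0},{"hand":1,"slide":[0,0,0],"twist":0}]}}

```text
clock: 7.2
tool_pos: [0.5249, -0.0069, 0.1271]
tool_rot: [0.982, 0.188, -0.002, -0.001]
ft_force: [-0.9, 0.6, 1.1]
width: -0.0001
finger_force: 0.0
```

```bash
python3 - <<'E'
from h import *
from rig import robot
s=robot.sense();print(s["tool_pos"],s["ft_force"])
g=robot.get_image("side");t=robot.get_image("top")
print(proj(g,s["tool_pos"]))
for z in (.069,.059):print(proj(g,[.4763,.2015,z]))
print(blob(g,(326,334))[:2])
a=g["image"][190:390,225:425,::-1];b=t["image"][150:350,200:400,::-1]
cv2.imwrite("pics/c2.png",cv2.resize(np.hstack([a,b]),(800,400)))
E
```

```text
[ 0.5248827  -0.00693106  0.12705093] [-0.92905293  0.55319073  1.09195556]
[323.0854042  219.93518008]
[326.984781   329.59048468]
[327.02254383 334.80706258]
(array([326.46327684, 334.75706215]), array([  4,   7,  18,  13, 177], dtype=int32))
```

View pics/c2.png

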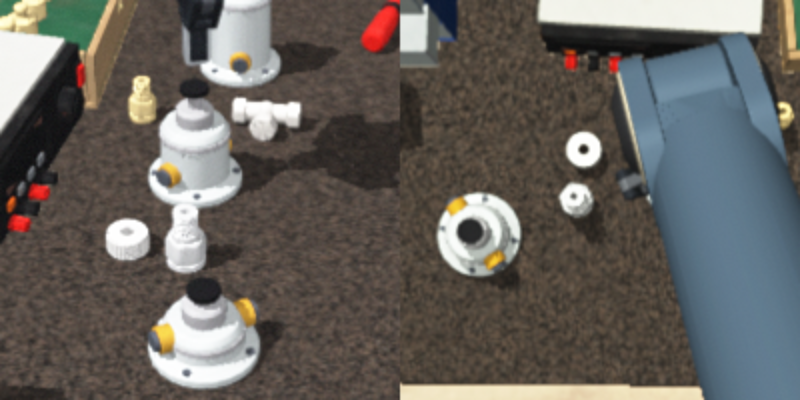

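The short head is down: its blob is at row 334.8, and fully in predicts 334.8. The tip is over the medium head at side pixel (323,220), and all fittings are in place. Pressing the medium one the same way.

Request:
{"api": "move_arm", "payload": {"deltas": [{"hand":1,"slide":[0,0,0],"twist":0},{"hand":1,"slide":[0,0,-8],"twist":0},{"hand":1,"slide":[0,0,-7],"twist":0},{"hand":1,"slide":[0,0,-5],"twist":0},{"hand":1,"slide":[0,0,0],"twist":0}]}}

```text
clock: 7.8
tool_pos: [0.5258, -0.0075, 0.1078]
tool_rot: [0.982, 0.188, -0.001, -0.0]
ft_force: [-0.2, -0.3, 0.2]
width: 0.0
finger_force: 0.0
```

Request:
{"api": "move_arm", "payload": {"deltas": [{"hand":1,"slide":[0,0,-2],"twist":0},{"hand":1,"slide":[0,0,-2],"twist":0},{"hand":1,"slide":[0,0,-2],"twist":0},{"hand":1,"slide":[0,0,-2],"twist":0},{"hand":1,"slide":[0,0,0],"twist":0}]}}

```text
clock: 8.3
tool_pos: [0.5266, -0.0074, 0.1007]
tool_rot: [0.982, 0.188, 0.0, 0.0]
ft_force: [0.8, -0.8, 0.7]
width: -0.0002
finger_force: 0.2
```

Request:
{"api": "move_arm", "payload": {"deltas": [{"hand":1,"slide":[0,0,-2],"twist":0},{"hand":1,"slide":[0,0,-2],"twist":0},{"hand":1,"slide":[0,0,-2],"twist":0},{"hand":1,"slide":[0,0,-2],"twist":0},{"hand":1,"slide":[0,0,0],"twist":0}]}}

```text
clock: 8.8
tool_pos: [0.5267, -0.0074, 0.0927]
tool_rot: [0.982, 0.188, 0.0, 0.0]
ft_force: [-0.4, -0.6, 2.8]
width: -0.0001
finger_force: 1.2
```

Request:
{"api": "move_arm", "payload": {"deltas": [{"hand":1,"slide":[0,0,-1],"twist":0},{"hand":1,"slide":[0,0,-1],"twist":0},{"hand":1,"slide":[0,0,-1],"twist":0},{"hand":1,"slide":[0,0,0],"twist":0},{"hand":1,"slide":[0,0,0],"twist":0}]}}

```text
clock: 9.3
tool_pos: [0.5267, -0.0074, 0.0902]
tool_rot: [0.982, 0.188, 0.0, 0.0]
ft_force: [-0.9, -0.0, 5.7]
width: -0.0002
finger_force: 2.8
```

Request:
{"api": "move_arm", "payload": {"deltas": [{"hand":1,"slide":[0,0,-1],"twist":0},{"hand":1,"slide":[0,0,0],"twist":0},{"hand":1,"slide":[0,0,0],"twist":0},{"hand":1,"slide":[0,0,0],"twist":0},{"hand":1,"slide":[0,0,0],"twist":0}]}}

```text
clock: 9.8
tool_pos: [0.5267, -0.0074, 0.0895]
tool_rot: [0.982, 0.188, 0.0, 0.0]
ft_force: [-1.5, -0.3, 7.6]
width: 0.0
finger_force: 3.8
```

Request:
{"api": "move_arm", "payload": {"deltas": [{"hand":1,"slide":[0,0,10],"twist":0},{"hand":1,"slide":[0,0,30],"twist":0},{"hand":1,"slide":[0,0,35],"twist":0},{"hand":1,"slide":[0,0,25],"twist":0},{"hand":1,"slide":[0,0,0],"twist":0}]}}

```text
clock: 10.3
tool_pos: [0.5287, -0.0071, 0.1925]
tool_rot: [0.982, 0.188, 0.004, 0.001]
ft_force: [0.5, 0.5, -0.9]
width: 0.0003
finger_force: 0.0
```

Request:
{"api": "move_arm", "payload": {"deltas": [{"hand":1,"slide":[-1,-41,0],"twist":0},{"hand":1,"slide":[-1,-41,0],"twist":0},{"hand":1,"slide":[-1,-41,0],"twist":0},{"hand":1,"slide":[-1,-41,0],"twist":0},{"hand":1,"slide":[0,-41.5,0],"twist":0}]}}

```text
clock: 10.8
tool_pos: [0.5214, -0.2142, 0.1878]
tool_rot: [0.982, 0.188, -0.001, -0.0]
ft_force: [-0.1, 0.5, 0.1]
width: 0.0001
finger_force: 0.0
```

Request:
{"api": "move_arm", "payload": {"deltas": [{"hand":1,"slide":[0,0,0],"twist":0},{"hand":1,"slide":[0,0,-10],"twist":0},{"hand":1,"slide":[0,0,-15],"twist":0},{"hand":1,"slide":[0,0,-5],"twist":0},{"hand":1,"slide":[0,0,0],"twist":0}]}}

```text
clock: 11.3
tool_pos: [0.5217, -0.2111, 0.1573]
tool_rot: [0.982, 0.189, -0.001, -0.001]
ft_force: [0.2, -0.2, -0.6]
width: 0.0001
finger_force: 0.0
```

```bash
python3 - <<'E'
from h import *
from rig import robot
s=robot.sense();print(s["tool_pos"],s["ft_force"])
g=robot.get_image("side")
print(proj(g,s["tool_pos"]))
for z in (.099,.089):print(proj(g,[.5275,-.0077,z]))
print(blob(g,(321,238))[:2])
a=g["image"][130:280,255:405,::-1]
cv2.imwrite("pics/c3.png",cv2.resize(a,(500,500)))
E
```

```text
[ 0.52172985 -0.2111273   0.15729329] [ 0.20082924 -0.20560522 -0.63796055]
[345.86489231 154.56206148]
[321.83561728 233.64962356]
[321.89555935 238.57469172]
(array([321.78846154, 238.06730769]), array([  6,   8,  14,   9, 104], dtype=int32))
```

View pics/c3.png

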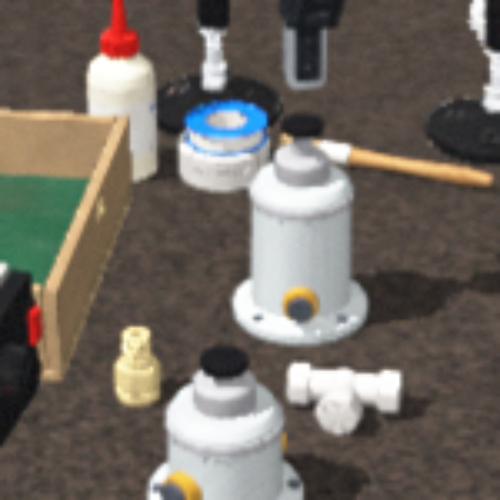

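The medium head is in: its blob is at row 238.1, and fully in predicts 238.6. The tip stands over the tall head at side pixel (346,155), and the fittings are untouched. Pressing the tall one.

Request:
{"api": "move_arm", "payload": {"deltas": [{"hand":1,"slide":[0,0,0],"twist":0},{"hand":1,"slide":[0,0,-8],"twist":0},{"hand":1,"slide":[0,0,-7],"twist":0},{"hand":1,"slide":[0,0,-5],"twist":0},{"hand":1,"slide":[0,0,0],"twist":0}]}}

```text
clock: 11.85
tool_pos: [0.5218, -0.2127, 0.1378]
tool_rot: [0.982, 0.188, -0.001, -0.001]
ft_force: [-1.6, 0.3, -0.3]
width: -0.0001
finger_force: 0.0
```

Request:
{"api": "move_arm", "payload": {"deltas": [{"hand":1,"slide":[0,0,-2],"twist":0},{"hand":1,"slide":[0,0,-2],"twist":0},{"hand":1,"slide":[0,0,-2],"twist":0},{"hand":1,"slide":[0,0,-2],"twist":0},{"hand":1,"slide":[0,0,0],"twist":0}]}}

```text
clock: 12.35
tool_pos: [0.5225, -0.2129, 0.1306]
tool_rot: [0.982, 0.188, -0.0, -0.0]
ft_force: [-0.8, 0.6, -0.2]
width: -0.0002
finger_force: 0.0
```

Request:
{"api": "move_arm", "payload": {"deltas": [{"hand":1,"slide":[0,0,-2],"twist":0},{"hand":1,"slide":[0,0,-2],"twist":0},{"hand":1,"slide":[0,0,-2],"twist":0},{"hand":1,"slide":[0,0,-2],"twist":0},{"hand":1,"slide":[0,0,0],"twist":0}]}}

```text
clock: 12.85
tool_pos: [0.5226, -0.2129, 0.1227]
tool_rot: [0.982, 0.188, 0.0, 0.0]
ft_force: [0.8, -0.1, 2.9]
width: -0.0004
finger_force: 1.2
```

Request:
{"api": "move_arm", "payload": {"deltas": [{"hand":1,"slide":[0,0,-1],"twist":0},{"hand":1,"slide":[0,0,-1],"twist":0},{"hand":1,"slide":[0,0,-1],"twist":0},{"hand":1,"slide":[0,0,0],"twist":0},{"hand":1,"slide":[0,0,0],"twist":0}]}}

```text
clock: 13.35
tool_pos: [0.5227, -0.213, 0.1202]
tool_rot: [0.982, 0.188, 0.0, 0.0]
ft_force: [-1.4, -0.6, 4.7]
width: -0.0001
finger_force: 2.7
```

Request:
{"api": "move_arm", "payload": {"deltas": [{"hand":1,"slide":[0,0,-1],"twist":0},{"hand":1,"slide":[0,0,0],"twist":0},{"hand":1,"slide":[0,0,0],"twist":0},{"hand":1,"slide":[0,0,0],"twist":0},{"hand":1,"slide":[0,0,0],"twist":0}]}}

```text
clock: 13.85
tool_pos: [0.5227, -0.2129, 0.1195]
tool_rot: [0.982, 0.188, 0.0, 0.0]
ft_force: [-1.8, -0.4, 6.5]
width: 0.0003
finger_force: 3.7
```

Request:
{"api": "move_arm", "payload": {"deltas": [{"hand":1,"slide":[0,0,10],"twist":0},{"hand":1,"slide":[0,0,30],"twist":0},{"hand":1,"slide":[0,0,35],"twist":0},{"hand":1,"slide":[0,0,25],"twist":0},{"hand":1,"slide":[0,0,0],"twist":0}]}}

```text
clock: 14.35
tool_pos: [0.5247, -0.2134, 0.2228]
tool_rot: [0.982, 0.188, 0.003, 0.002]
ft_force: [-0.2, -0.3, 0.7]
width: -0.0002
finger_force: 0.0
```

```bash
python3 - <<'E'
from h import *
from rig import robot
s=robot.sense();print(s["tool_pos"],s["ft_force"])
g=robot.get_image("side")
for uv,X in(((326,334),[.4763,.2015,.059]),((321,238),[.5275,-.0077,.089]),((345,172),[.5225,-.2134,.119])):
    print(proj(g,X),blob(g,uv)[:2],"up:",proj(g,[*X[:2],X[2]+.01]))
cv2.imwrite("pics/c4.png",g["image"][130:400,200:500,::-1])
E
```

```text
[ 0.52472379 -0.21341403  0.22282284] [-0.2288306  -0.27584075  0.6505748 ]
[327.02254383 334.80706258] (array([326.4494382 , 334.80898876]), array([  4,   7,  18,  13, 178], dtype=int32)) up: [326.984781   329.59048468]
[321.89555935 238.57469172] (array([321.95192308, 238.09615385]), array([  6,   8,  15,   9, 104], dtype=int32)) up: [321.83561728 233.64962356]
[345.49117894 171.74263326] (array([345.36363636, 171.04545455]), array([ 7,  8, 12,  7, 66], dtype=int32)) up: [345.53941399 167.17821544]
```

View pics/c4.png

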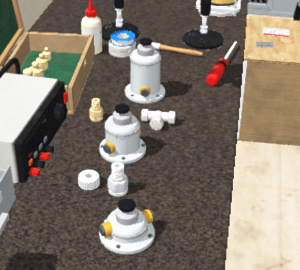

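All three heads sit at their pressed-in rows (334.8, 238.1 and 171.0), the housings are upright, the fittings haven't moved and the arm is clear.

```bash
python3 -c "
from rig import robot
print(robot.hand_in())"
```

```text
the job is handed in; nothing more can be done
None
```

I pressed all three indicators in to their stops in order (short, medium, tall) with about 8 N at most, left the housings and fittings undisturbed in the camera views, and handed the job in at about 14 s; the hand-in returned no verdict.

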